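# Free the seized T-handle pin

## Task

The pin with the straight T-handle has seized in its block: a straight pull only jams it on the catches inside. Work it out upwards by twisting it back and forth as you draw it up: about 45 degrees counter-clockwise (seen from above) for the first catch, then as far clockwise for the second. Put it foot first into the empty clear cup and let go, leaving the cup standing; the pin with the round knob is not wanted.

Things in the scene. Friction and masses are not known exactly. Their poses are not given: they have to be found in the camera images.
- pin_handle (a point): Centre of the T-handle of the seized steel pin (18 mm thick, 97 mm tall, 0.1 kg): a black straight bar, 50 mm long (own x), 14 mm thick (own y), 22 mm high; own z up the pin. The point is on the pin's axis, 86 mm above its foot, 92 mm above the table at the start; the block's top is 30 mm below the bar. The pin stops turning 62 degrees either way from the block's x axis.
- pin_foot (a point): Centre of the pin's lower end face, on its axis; at the start it stands on the block's inner floor, 6 mm above the table. A cross-key through the pin, parallel to the bar, 36 x 6 x 6 mm, lies 4 to 10 mm above the foot: it is what the catches hold.
- block: Fixed aluminium block round the pin, 64x64 mm, foot 84x64, 51 high; origin under the bore, z up. Bar starts along block x (5 deg). From start height the key passes the lower catches only turned 30-60 deg counter-clockwise (from above) off block x. Raised 16-28 mm it turns freely; it passes the upper catches only 30-60 deg clockwise off block x. Free when raised 46 mm. The twin has a round knob.
- cup: Empty clear plastic cup, square with rounded corners, 98 x 98 mm at the rim, about 72 x 72 mm at its floor, 60 mm high, 0.15 kg, standing loose on the table. Origin: centre of its underside; z up; inner floor 2 mm above the table. The pin goes in foot first and may lean, its handle above the rim.
Not all that is in view belongs to the job. Leave any yellow look-alike of the cup alone.

How it is judged:
On the way:
1. the pin is drawn clear out of the top of its block (z of pin_foot in the frame of block above 0.052 m), for 0.1 s.
At the end, for the whole second after the job is handed in: The pin's foot is inside the cup, within 46 mm of the cup's middle along each of its sides and less than 35 mm above its underside, and the cup stands upright on the table (tilted less than 10 degrees) (x of pin_foot in the frame of cup between -0.046 and 0.046 m and y of pin_foot in the frame of cup between -0.046 and 0.046 m and z of pin_foot in the frame of cup between -0.005 and 0.035 m and angle between cup's own z axis and vertical below 0.17 rad and height (world z) of cup below 0.015 m); the robot touches nothing.
It also fails if it takes over 54 s, if anything falls off the work surface, if the arm or the gripper's body presses on something with over 40 N, if the wrist force passes 120 N, or if a joint passes its speed limit or range.

## Robot

A 6-joint arm with a two-finger parallel gripper is mounted at the origin on the work surface; the furniture and walls round the work are solid. World frame = base frame: x ahead of the robot, y to its left, z up, the work surface at z = 0. Lengths are in m, angles in rad, forces in N, time in s.
With the tool pointing down it reaches from about 0.35 to 0.975 m from the base axis. Payload 7.1 kg.
Tool frame: the origin (TCP) lies at the very end of the fingers, on their centre line; the grasp point (between the pads) lies ctrl.grip_depth behind it (ctrl.grip_depth is the distance from the TCP to the grasp point, in m); z points along the fingers, y is the line along which they close (so a half turn about z gives the same grasp; the last joint's range is limited). The gripper opens to 88 mm and grips with 3 to 60 N. Pads are 20 mm wide; open, the fingers measure 115 mm over their backs; the gripper's body (75 mm by 178 mm) begins 61 mm behind the grasp point.
Start: joints at [1.085, 0.423, 1.63, -0, 1.089, -0.019], TCP at [0.281, 0.558, 0.223] pointing down, gripper open.
Joint ranges: [-3, 3], [-0.9, 2.11], [0.09, 2.58], [-1.31, 4.45], [0.11, 2.69], [-2.54, 2.54]. Speed limits (rad/s): [2.39, 2.39, 3.01, 3.14, 3.14, 3.14].

## Interface

Orientations are given as a unit quaternion [w, x, y, z].
In Python, from station import monitor, cams, ctrl gives the robot as it stands.
- The arm moves only by the tool move_arm, never from a script. Its argument "rows" is a list of rows, each a list of 3 entries, a list of its own where there are three numbers: the shift along the world's x, y, z each as a share of 0.4 m, from -1 to 1, then the turn, a rotation vector about the world's x, y, z each as a share of 180 degrees, from -1 to 1, then the closure, from 0 (fully open) to 1 (shut). In form: [[[tx, ty, tz], [ax, ay, az], fingers], ...]. A call has 1 to 12 rows; each row is the pose to reach, as a shift and turn from the pose commanded when the call began, turning the shorter way round; what a row does not reach only later rows make up. A row lasts 1/10 s, in which the tool goes at most 50 mm and 8.59 degrees, less where a joint would pass 70% of its speed; a pose out of reach is approached as far as the arm can. A call with a number of a shift or a turn outside -1 to 1 is refused whole. A call with a gripper value outside its range is refused whole. The fingers move at their own pace and stop on an object; the grip force is fixed at half the most. Time passes only in rows, so rows that repeat a pose let the fingers close. It gives the time, the measured TCP pose, the force, the opening and the grip force at its end, in the units of the state.
- monitor.sense(): the state, without advancing time (a new reading comes with each control period).
- cams.capture(name): name is "scene" or "top" or "wrist"; returns a dict with "pixels" (384x512x3 uint8, red, green, blue), "intrinsics" (3x3 intrinsics, pixels), "origin" and "orientation" of the camera in the world; the wrist camera has in their place "mount" (4x4, takes a point from camera to tool coordinates, whose origin is the TCP and whose axes are the flange's). Camera axes: x right, y down, z forward; pixel columns grow to the right and rows downward; lengths in m; the calibration is good to about 2 mm. A picture is of the moment at which its call begins: read the wrist's pose just before it. There is no depth.
- ctrl.finish_job(): hands the job in; it is judged then, once.
The state is a dict: "clock": time; "joint_pos": joint angles; "joint_velocities": joint speeds; "effort": joint torques, N m; "tcp_pos": TCP position; "eef_rot": TCP orientation; "wrist_force": force on the tool from outside, world axes, zero at the start; "moment": the same for the moment, N m; "width": opening from 0.0 (shut) to 1.0 (fully open); "finger_force": force on a finger pad.
Only numpy, scipy, OpenCV 4.12 (cv2) and the standard library are available. Lean on these libraries where they do the work, as an engineer would, in place of code of your own. Each camera call takes 0.05 s, during which the arm holds its last target. There are 200 camera calls.

## Working session

There is one attempt and no reset: what is moved stays moved. The work goes in short steps, Python scripts to look and compute and a tool call to move; the robot and the scene stay as the last step left them, time stands still between calls to the robot, and variables do not carry over. Pictures are saved under pics/ and viewed, at most 11 in all, crops included, and the job is handed in when it is done.

Besides the shell and the picture viewer there is one more tool, called after ">>>" by a JSON object that holds its "method" and its "body", one argument or row to a line. move_arm: Moves the arm, as the interface text tells. Shift numbers are shares of 0.4 m and turn numbers shares of 180 degrees, none past 1 either way. Its arguments: {"type":"object","properties":{"rows":{"type":"array"}},"required":["rows"]}

```bash
mkdir -p pics
cat > h.py <<'E'
import numpy as np, cv2
from scipy.spatial.transform import Rotation as R
from station import monitor, cams, ctrl
def cap(n,f=None):
    s=monitor.sense(); c=cams.capture(n); 
    if f: cv2.imwrite('pics/'+f,c['pixels'][:,:,::-1])
    K=np.array(c['intrinsics'])
    if n=='wrist':
        q=s['eef_rot']; T=np.eye(4); T[:3,:3]=R.from_quat([q[1],q[2],q[3],q[0]]).as_matrix(); T[:3,3]=s['tcp_pos']
        T=T@np.array(c['mount']); return c['pixels'],K,T[:3,3],T[:3,:3]
    q=np.array(c['orientation']); 
    Rm=q if q.shape==(3,3) else R.from_quat([q[1],q[2],q[3],q[0]]).as_matrix()
    return c['pixels'],K,np.array(c['origin']),Rm
def ray(v,u,z):
    _,K,o,Rm=v; d=Rm@np.linalg.solve(K,[u[0],u[1],1.]); return o+d*(z-o[2])/d[2]
def proj(v,p):
    _,K,o,Rm=v; c=K@(Rm.T@(np.array(p)-o)); return c[:2]/c[2]
E
python3 - <<'E'
from h import *
a=cap('scene');b=cap('top')
cv2.imwrite('pics/a.png',np.hstack([cv2.resize(x[0],(400,300)) for x in (a,)])[:,:,::-1])
cv2.imwrite('pics/t.png',cv2.resize(b[0],(800,600))[:,:,::-1])
print(a[2],b[2],b[3],b[1],ctrl.grip_depth,monitor.sense())
E
```

```text
[-0.08871667 -1.00444379  0.54758708] [ 0.31975723 -0.15620622  1.13762693] [[-0.00696842 -0.99745396  0.07097206]
 [-0.99978799  0.00832475  0.01883293]
 [-0.01937581 -0.07082578 -0.9973005 ]] [[446.11308021   0.         261.76746119]
 [  0.         446.11308021 189.94689332]
 [  0.           0.           1.        ]] 0.0187 {'clock': 0.1, 'joint_pos': array([ 1.08500319e+00,  4.23758061e-01,  1.63056643e+00,  3.21785377e-06,
        1.08861200e+00, -1.90058214e-02]), 'joint_velocities': array([-0.00079367, -0.00211434, -0.00220746, -0.00068886, -0.00014288,
        0.00010559]), 'effort': array([-3.04393589e-04, -5.45613313e+01, -2.74323875e+01,  6.44706097e-02,
        1.88124290e-02, -3.35842083e-05]), 'tcp_pos': array([0.28101703, 0.55772137, 0.22200193]), 'eef_rot': array([-1.69177300e-04,  2.31281169e-01,  9.72886720e-01, -6.50275575e-04]), 'wrist_force': array([-0.02407544, -0.08714262, -0.00025947]), 'moment': array([ 0.02118089, -0.0343665 , -0.03266017]), 'finger_force': 0.0, 'width': 1.0018901832816185}
```

View pics/t.png

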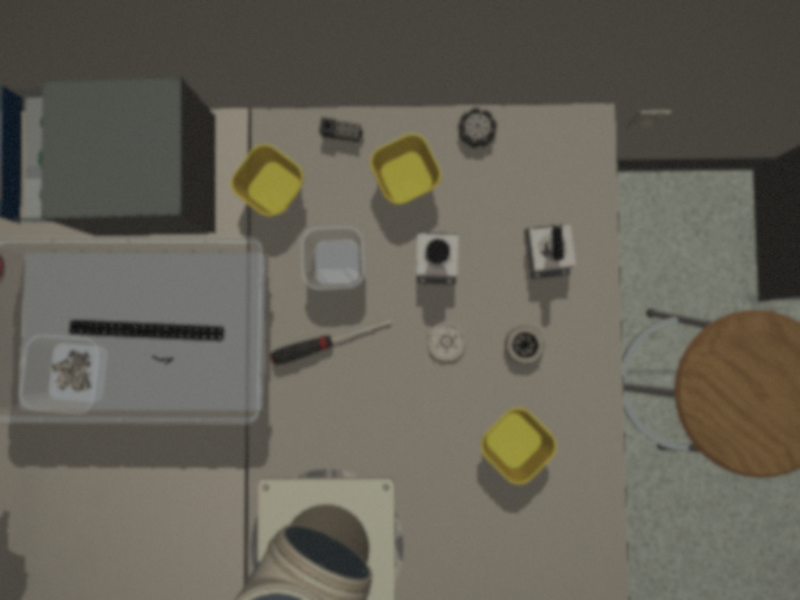

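View pics/a.png

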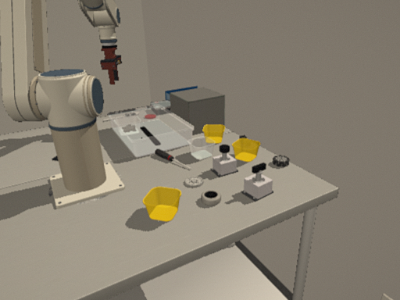

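Top view (800x600):
- **Pins:** the bar-handled pin is at (557,243), with its block at (551,250). The round-knob twin at (437,251) is not wanted.
- **Cups:** the clear empty cup is at (333,260). The clear one with screws at (70,370) is not empty, and the yellow ones are look-alikes.

The straight bar fits the wanted pin. I'll confirm it in an enlarged crop and measure.

Run:
```python
from h import *
b=cap('top')
cv2.imwrite('pics/c.png',cv2.resize(b[0][130:205,185:385],(800,300),interpolation=cv2.INTER_CUBIC)[:,:,::-1])
s=1.5625
for n,u,z in [('bar',(557,243),.103),('block',(551,246),.051),('cuprim',(333,259),.06),('cupfloor',(338,262),.002),('knob',(437,251),.1)]:
    print(n,ray(b,((u[0])/s,(u[1])/s),z).round(3))
```

```text
bar [ 0.472 -0.358  0.103]
block [ 0.475 -0.358  0.051]
cuprim [ 0.457 -0.018  0.06 ]
cupfloor [ 0.459 -0.018  0.002]
knob [ 0.462 -0.179  0.1  ]
```

View pics/c.png

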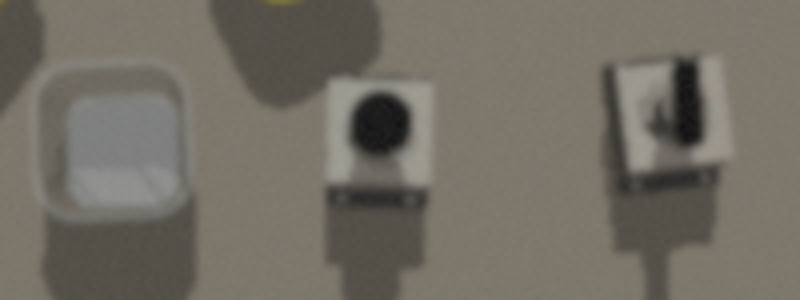

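The crop shows the T-bar at (687,102) standing on its block at the right, the round knob at (380,125), and the empty clear cup at (112,140). The bar pin is the right one. I'll go above it and rotate the tool on the way.

>>> {"method": "move_arm", "body": {
  "rows": [
    [[0.4, -0.9, 0.1], [0, 0, -0.4], 0],
    [[0.4, -0.9, 0.1], [0, 0, -0.4], 0],
    [[0.4, -0.9, 0.1], [0, 0, -0.4], 0],
    [[0.4, -0.9, 0.1], [0, 0, -0.4], 0],
    [[0.4, -0.9, 0.1], [0, 0, -0.4], 0],
    [[0.4, -0.9, 0.1], [0, 0, -0.4], 0],
    [[0.4, -0.9, 0.1], [0, 0, -0.4], 0],
    [[0.4, -0.9, 0.1], [0, 0, -0.4], 0],
    [[0.4, -0.9, 0.1], [0, 0, -0.4], 0],
    [[0.4, -0.9, 0.1], [0, 0, -0.4], 0],
    [[0.4, -0.9, 0.1], [0, 0, -0.4], 0],
    [[0.4, -0.9, 0.1], [0, 0, -0.4], 0]
  ]
}}

```text
clock: 1.35
tcp_pos: [0.4408, 0.1988, 0.2625]
eef_rot: [-0.0, 0.758, 0.652, -0.0]
wrist_force: [0.7, 0.9, -0.1]
width: 1.001
finger_force: 0.0
```

>>> {"method": "move_arm", "body": {
  "rows": [
    [[0.0, -0.95, 0], [0, 0, -0.4], 0],
    [[0.0, -0.95, 0], [0, 0, -0.4], 0],
    [[0.0, -0.95, 0], [0, 0, -0.4], 0],
    [[0.0, -0.95, 0], [0, 0, -0.4], 0],
    [[0.0, -0.95, 0], [0, 0, -0.4], 0],
    [[0.0, -0.95, 0], [0, 0, -0.4], 0],
    [[0.0, -0.95, 0], [0, 0, -0.4], 0],
    [[0.0, -0.95, 0], [0, 0, -0.4], 0],
    [[0.0, -0.95, 0], [0, 0, -0.4], 0],
    [[0.0, -0.95, 0], [0, 0, -0.4], 0],
    [[0.0, -0.95, 0], [0, 0, -0.4], 0],
    [[0.0, -0.95, 0], [0, 0, -0.4], 0]
  ]
}}

```text
clock: 2.55
tcp_pos: [0.4414, -0.1808, 0.2626]
eef_rot: [-0.0, 0.997, 0.082, -0.0]
wrist_force: [0.5, -0.3, -0.6]
width: 1.004
finger_force: 0.0
```

>>> {"method": "move_arm", "body": {
  "rows": [
    [[0.08, -0.44, 0], [0, 0, 0], 0],
    [[0.08, -0.44, 0], [0, 0, 0], 0],
    [[0.08, -0.44, 0], [0, 0, 0], 0],
    [[0.08, -0.44, 0], [0, 0, 0], 0],
    [[0.08, -0.44, 0], [0, 0, 0], 0],
    [[0.08, -0.44, 0], [0, 0, 0], 0]
  ]
}}

```text
clock: 3.15
tcp_pos: [0.4732, -0.3572, 0.2622]
eef_rot: [-0.001, 0.997, 0.081, -0.0]
wrist_force: [0.2, 0.2, -0.5]
width: 0.998
finger_force: 0.0
```

Run:
```python
from h import *
v=cap('wrist','w1.png')
print(monitor.sense()['tcp_pos'],v[2],v[3].round(3).tolist(),proj(v,(.472,-.358,.103)),proj(v,(.475,-.358,.051)))
t=cap('top'); cv2.imwrite('pics/x.png',t[0])
```

```text
[ 0.4731492  -0.35652106  0.26231264] [ 0.54510842 -0.34572463  0.42291816] [[0.161, -0.951, -0.264], [-0.987, -0.156, -0.043], [-0.001, 0.267, -0.964]] [261.18653535 180.47620126] [261.52145726 169.33044312]
```

View pics/w1.png

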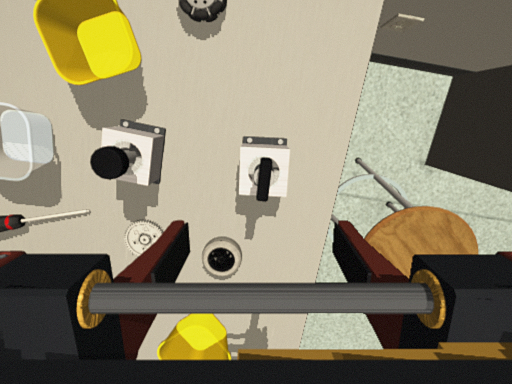

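The wrist view shows the T-bar at about (263,178) on its block, spanning (240-290, 145-196). I'll measure it by masks.

Run:
```python
from h import *
v=cap('wrist'); g=v[0].astype(int).max(2); 
roi=np.zeros(g.shape,bool); roi[154:205,235:295]=1
def quad(m,z,name):
    n,l,st,ce=cv2.connectedComponentsWithStats(m.astype('uint8'))
    k=1+np.argmax(st[1:,4]); c=max(cv2.findContours((l==k).astype('uint8'),0,2)[0],key=cv2.contourArea)[:,0]
    P=np.array([ray(v,u,z)[:2] for u in c])
    r=cv2.minAreaRect((P*1000).astype('float32')); bx=cv2.boxPoints(r)
    print(name,st[k],np.round(r[0],1),np.round(r[1],1),r[2]); print(bx.round(0).tolist())
quad((g<45)&roi,.098,'bar')
roi[:]=0; roi[140:200,235:295]=1
print(np.percentile(g[roi],[5,50,90]))
b=v[0].astype(int); quad((b.min(2)>200)&roi,.051,'block')
for u in [(245,141),(285,142)]: print(u,ray(v,u,.006))
cv2.imwrite('pics/w1c.png',cv2.resize(v[0][125:225,220:320],(600,600),interpolation=cv2.INTER_CUBIC)[:,:,::-1])
```

```text
bar [258 158  15  43 470] [ 472.6 -361.5] [50.4 14.1] 4.951717376708984
[[447.0, -357.0], [448.0, -371.0], [498.0, -366.0], [497.0, -352.0]]
[ 22. 207. 242.]
block [ 240  147   51   50 1342] [ 472.3 -361.4] [63.6 63.7] 6.297722816467285
[[437.0, -333.0], [444.0, -397.0], [507.0, -390.0], [500.0, -326.0]]
(245, 141) [ 0.50325918 -0.32858322  0.006     ]
(285, 142) [ 0.51118381 -0.3854752   0.006     ]
```

View pics/w1c.png

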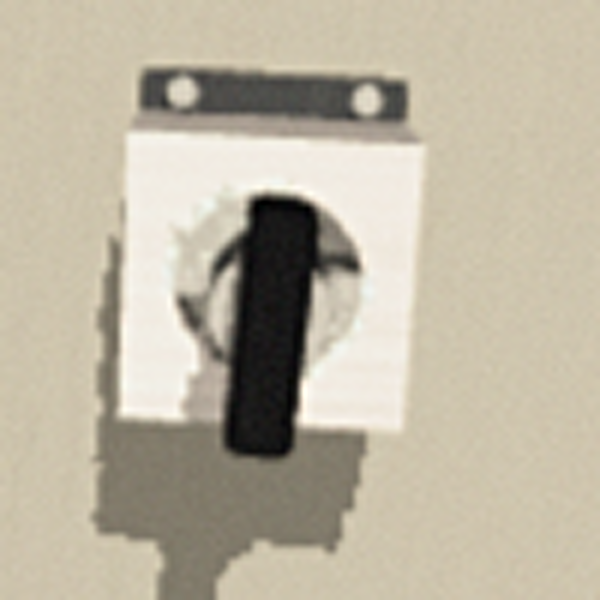

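The pin axis is at (0.4726, -0.3615), the bar's yaw is about 5 deg and the block's about 6 deg. Next: align, descend and grip.

>>> {"method": "move_arm", "body": {
  "rows": [
    [[-0.002, -0.011, -0.1], [0, 0, -0.023], 0],
    [[-0.002, -0.011, -0.2], [0, 0, -0.023], 0],
    [[-0.002, -0.011, -0.3], [0, 0, -0.023], 0],
    [[-0.002, -0.011, -0.38], [0, 0, -0.023], 0],
    [[-0.002, -0.011, -0.44], [0, 0, -0.023], 0],
    [[-0.002, -0.011, -0.472], [0, 0, -0.023], 0],
    [[-0.002, -0.011, -0.472], [0, 0, -0.023], 0],
    [[-0.002, -0.011, -0.472], [0, 0, -0.023], 0.5],
    [[-0.002, -0.011, -0.472], [0, 0, -0.023], 1],
    [[-0.002, -0.011, -0.472], [0, 0, -0.023], 1],
    [[-0.002, -0.011, -0.472], [0, 0, -0.023], 1],
    [[-0.002, -0.011, -0.472], [0, 0, -0.023], 1]
  ]
}}

```text
clock: 4.5
tcp_pos: [0.4726, -0.3625, 0.0745]
eef_rot: [0.0, 0.999, 0.045, 0.0]
wrist_force: [0.4, -0.3, 0.2]
width: 0.586
finger_force: 0.0
```

>>> {"method": "move_arm", "body": {
  "rows": [
    [[0, 0, 0], [0, 0, 0], 1],
    [[0, 0, 0], [0, 0, 0], 1],
    [[0, 0, 0], [0, 0, 0], 1],
    [[0, 0, 0], [0, 0, 0], 1]
  ]
}}

```text
clock: 4.9
tcp_pos: [0.4724, -0.3623, 0.0738]
eef_rot: [-0.0, 0.999, 0.045, -0.0]
wrist_force: [0.2, -0.6, 0.1]
width: 0.271
finger_force: 30.0
```

>>> {"method": "move_arm", "body": {
  "rows": [
    [[0, 0, 0], [0, 0, 0], 1],
    [[0, 0, 0], [0, 0, 0], 1],
    [[0, 0, 0], [0, 0, 0], 1],
    [[0, 0, 0], [0, 0, 0], 1]
  ]
}}

```text
clock: 5.3
tcp_pos: [0.4724, -0.3623, 0.0739]
eef_rot: [0.0, 0.999, 0.045, 0.0]
wrist_force: [0.8, 0.8, 0.7]
width: 0.27
finger_force: 30.0
```

Run:
```python
from h import *
v=cap('wrist'); s=cap('scene')
p=proj(s,(.4726,-.3615,.092)).astype(int);print(p, proj(v,(.4726,-.3615,.103)))
c=s[0][max(0,p[1]-50):p[1]+50,max(0,p[0]-60):p[0]+60]
o=np.hstack([cv2.resize(v[0],(400,300)),cv2.resize(c,(400,300))])
cv2.imwrite('pics/g.png',o[:,:,::-1])
```

```text
[332 214] [258.85351338 261.09753934]
```

View pics/g.png

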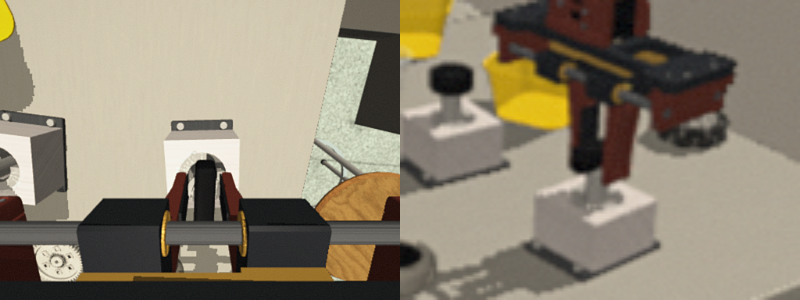

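The fingers sit either side of the bar and hold it at 30 N. Now I'll twist 45 deg counter-clockwise at this height.

>>> {"method": "move_arm", "body": {
  "rows": [
    [[0, 0, 0], [0, 0, 0.03], 1],
    [[0, 0, 0], [0, 0, 0.06], 1],
    [[0, 0, 0], [0, 0, 0.09], 1],
    [[0, 0, 0], [0, 0, 0.12], 1],
    [[0, 0, 0], [0, 0, 0.15], 1],
    [[0, 0, 0], [0, 0, 0.18], 1],
    [[0, 0, 0], [0, 0, 0.21], 1],
    [[0, 0, 0], [0, 0, 0.235], 1],
    [[0, 0, 0], [0, 0, 0.25], 1],
    [[0, 0, 0], [0, 0, 0.25], 1]
  ]
}}

```text
clock: 6.4
tcp_pos: [0.4724, -0.3623, 0.0739]
eef_rot: [0.0, 0.906, 0.424, -0.0]
wrist_force: [0.6, -0.7, -0.6]
width: 0.275
finger_force: 30.0
```

Run:
```python
from h import *
s=monitor.sense();print(s['moment'],s['wrist_force'],s['width'],s['finger_force'])
v=cap('wrist'); s=cap('scene')
c=s[0][164:264,272:392]
o=np.hstack([cv2.resize(v[0],(400,300)),cv2.resize(c,(400,300))])
cv2.imwrite('pics/g2.png',o[:,:,::-1])
```

```text
[-0.05180941  0.14203265 -0.00406761] [ 0.57697468 -0.71172541 -0.6266112 ] 0.2745918944529895 29.99946355819702
```

View pics/g2.png

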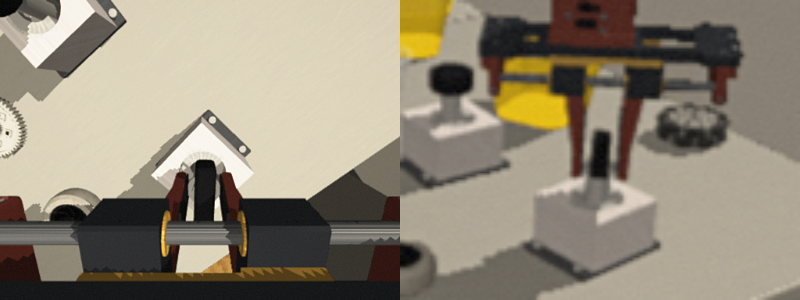

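The bar turned with the gripper: it is still parallel between the fingers, and the block now appears rotated. I'll raise it 22 mm.

>>> {"method": "move_arm", "body": {
  "rows": [
    [[0, 0, 0.01], [0, 0, 0], 1],
    [[0, 0, 0.02], [0, 0, 0], 1],
    [[0, 0, 0.03], [0, 0, 0], 1],
    [[0, 0, 0.04], [0, 0, 0], 1],
    [[0, 0, 0.05], [0, 0, 0], 1],
    [[0, 0, 0.055], [0, 0, 0], 1],
    [[0, 0, 0.055], [0, 0, 0], 1]
  ]
}}

```text
clock: 7.2
tcp_pos: [0.4726, -0.3624, 0.0963]
eef_rot: [0.0, 0.906, 0.424, 0.0]
wrist_force: [-0.2, -0.6, -0.5]
width: 0.269
finger_force: 30.0
```

Run:
```python
from h import *
s=monitor.sense();print(s['moment'],s['wrist_force'],s['width'],s['finger_force'],s['tcp_pos'])
v=cap('wrist'); s=cap('scene')
c=s[0][164:264,272:392]
o=np.hstack([cv2.resize(v[0],(400,300)),cv2.resize(c,(400,300))])
cv2.imwrite('pics/g3.png',o[:,:,::-1])
```

```text
[-0.03499134  0.09557321  0.0324968 ] [-0.20212827 -0.63640863 -0.52668979] 0.26937566877935515 29.99982386827469 [ 0.47260087 -0.36241781  0.09630129]
```

View pics/g3.png

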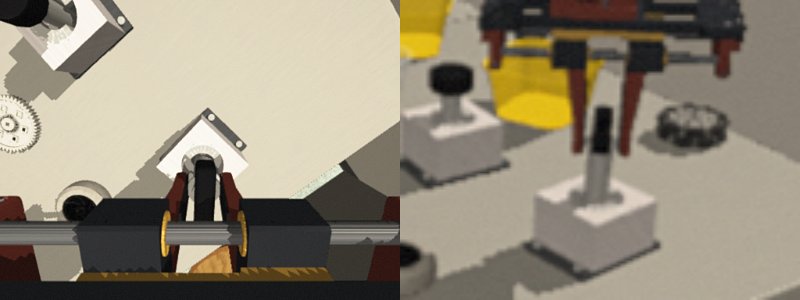

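The pin rose with the gripper: more shaft shows above the block, and no force built up. Now I'll turn 90 deg clockwise for the upper catch.

>>> {"method": "move_arm", "body": {
  "rows": [
    [[0, 0, 0], [0, 0, -0.04], 1],
    [[0, 0, 0], [0, 0, -0.08], 1],
    [[0, 0, 0], [0, 0, -0.12], 1],
    [[0, 0, 0], [0, 0, -0.16], 1],
    [[0, 0, 0], [0, 0, -0.2], 1],
    [[0, 0, 0], [0, 0, -0.24], 1],
    [[0, 0, 0], [0, 0, -0.28], 1],
    [[0, 0, 0], [0, 0, -0.32], 1],
    [[0, 0, 0], [0, 0, -0.36], 1],
    [[0, 0, 0], [0, 0, -0.4], 1],
    [[0, 0, 0], [0, 0, -0.44], 1],
    [[0, 0, 0], [0, 0, -0.48], 1]
  ]
}}

```text
clock: 8.5
tcp_pos: [0.4723, -0.3621, 0.0956]
eef_rot: [-0.0, 0.949, -0.314, -0.0]
wrist_force: [0.3, -0.6, -1.3]
width: 0.272
finger_force: 30.0
```

>>> {"method": "move_arm", "body": {
  "rows": [
    [[0, 0, 0], [0, 0, -0.015], 1],
    [[0, 0, 0], [0, 0, -0.015], 1],
    [[0, 0, 0.01], [0, 0, -0.015], 1],
    [[0, 0, 0.02], [0, 0, -0.015], 1],
    [[0, 0, 0.03], [0, 0, -0.015], 1],
    [[0, 0, 0.04], [0, 0, -0.015], 1],
    [[0, 0, 0.04], [0, 0, -0.015], 1]
  ]
}}

```text
clock: 9.2
tcp_pos: [0.4728, -0.3626, 0.1127]
eef_rot: [0.0, 0.943, -0.334, 0.001]
wrist_force: [0.1, 0.1, -0.2]
width: 0.274
finger_force: 30.0
```

>>> {"method": "move_arm", "body": {
  "rows": [
    [[0, 0, 0.02], [0, 0, 0], 1],
    [[0, 0, 0.04], [0, 0, 0], 1],
    [[0, 0, 0.06], [0, 0, 0], 1],
    [[0, 0, 0.08], [0, 0, 0], 1],
    [[0, 0, 0.11], [0, 0, 0], 1],
    [[0, 0, 0.15], [0, 0, 0], 1],
    [[0, 0, 0.2], [0, 0, 0], 1],
    [[0, 0, 0.25], [0, 0, 0], 1],
    [[0, 0, 0.28], [0, 0, 0], 1],
    [[0, 0, 0.28], [0, 0, 0], 1]
  ]
}}

```text
clock: 10.2
tcp_pos: [0.4734, -0.363, 0.2262]
eef_rot: [0.001, 0.943, -0.334, 0.002]
wrist_force: [-0.6, -0.4, -0.8]
width: 0.271
finger_force: 30.0
```

Run:
```python
from h import *
s=monitor.sense();print(s['wrist_force'],s['width'],s['finger_force'],s['tcp_pos'],s['joint_pos'])
v=cap('wrist'); t=cap('top'); s=cap('scene')
p=proj(s,(.4726,-.3615,.15)).astype(int)
c=s[0][p[1]-60:p[1]+90,p[0]-100:p[0]+100]
o=np.hstack([cv2.resize(t[0][130:205,160:260],(400,300)),cv2.resize(c,(400,300))])
cv2.imwrite('pics/g4.png',o[:,:,::-1])
```

```text
[-0.57338682 -0.35997959 -0.75274958] 0.27140449838975467 29.99987930059433 [ 0.47335931 -0.36298809  0.22616709] [-6.74141118e-01  3.75881378e-01  1.69463709e+00  5.20105045e-06
  1.06714046e+00  1.57702630e+00]
```

View pics/g4.png

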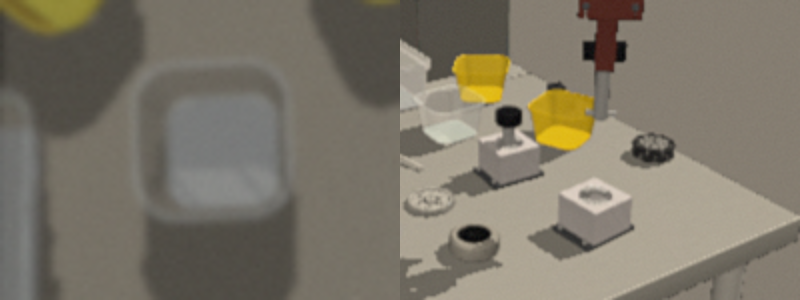

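The pin is fully out, hanging straight with its key visible, and the block bore is empty. The clear cup's rim spans (135-295, 62-220) in the left crop, centred at about (0.458, -0.019). I'll carry the pin over and turn it back on the way.

>>> {"method": "move_arm", "body": {
  "rows": [
    [[0, 0.04, 0], [0, 0, 0.02], 1],
    [[-0.005, 0.12, 0], [0, 0, 0.04], 1],
    [[-0.01, 0.21, 0], [0, 0, 0.06], 1],
    [[-0.015, 0.3, 0], [0, 0, 0.08], 1],
    [[-0.02, 0.39, 0], [0, 0, 0.1], 1],
    [[-0.025, 0.48, 0], [0, 0, 0.12], 1],
    [[-0.03, 0.57, 0], [0, 0, 0.14], 1],
    [[-0.035, 0.66, 0], [0, 0, 0.16], 1],
    [[-0.038, 0.75, 0], [0, 0, 0.18], 1],
    [[-0.038, 0.82, 0], [0, 0, 0.2], 1],
    [[-0.038, 0.86, 0], [0, 0, 0.22], 1],
    [[-0.038, 0.86, 0], [0, 0, 0.22], 1]
  ]
}}

```text
clock: 11.55
tcp_pos: [0.4565, -0.0167, 0.223]
eef_rot: [-0.0, 1.0, 0.007, -0.001]
wrist_force: [0.5, -0.2, -1.3]
width: 0.273
finger_force: 30.0
```

Run:
```python
from h import *
s=monitor.sense();print(s['wrist_force'],s['width'],s['tcp_pos'])
v=cap('wrist'); s=cap('scene')
p=proj(s,(.458,-.019,.1)).astype(int)
c=s[0][p[1]-75:p[1]+75,p[0]-100:p[0]+100]
print(proj(v,(.458,-.019,.06)),proj(v,(.458,-.019,.158)))
o=np.hstack([cv2.resize(v[0],(400,300)),cv2.resize(c,(400,300))])
cv2.imwrite('pics/g5.png',o[:,:,::-1])
```

```text
[ 0.54223431 -0.24629945 -1.30265234] 0.2734570582186962 [ 0.45645054 -0.01666835  0.22297458]
[262.57796341 177.15435958] [263.30328081 202.88532907]
```

View pics/g5.png

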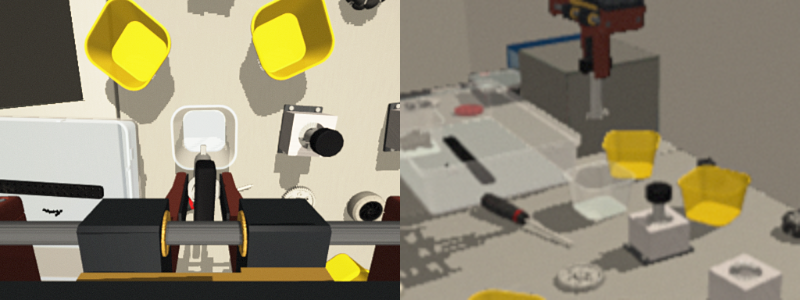

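The cup's rim centre appears at (262,178) against a predicted (263,177), so the position agrees. Lowering the pin now.

>>> {"method": "move_arm", "body": {
  "rows": [
    [[0, -0.006, -0.03], [0, 0, 0], 1],
    [[0, -0.006, -0.08], [0, 0, 0], 1],
    [[0, -0.006, -0.14], [0, 0, 0], 1],
    [[0, -0.006, -0.2], [0, 0, 0], 1],
    [[0, -0.006, -0.26], [0, 0, 0], 1],
    [[0, -0.006, -0.3], [0, 0, 0], 1],
    [[0, -0.006, -0.33], [0, 0, 0], 1],
    [[0, -0.006, -0.35], [0, 0, 0], 1],
    [[0, -0.006, -0.365], [0, 0, 0], 1],
    [[0, -0.006, -0.373], [0, 0, 0], 1],
    [[0, -0.006, -0.377], [0, 0, 0], 1],
    [[0, -0.006, -0.377], [0, 0, 0], 1]
  ]
}}

```text
clock: 12.85
tcp_pos: [0.4575, -0.0207, 0.0733]
eef_rot: [0.0, 1.0, 0.005, 0.0]
wrist_force: [0.6, -0.5, -0.6]
width: 0.271
finger_force: 30.0
```

>>> {"method": "move_arm", "body": {
  "rows": [
    [[0, 0, -0.003], [0, 0, 0], 1],
    [[0, 0, -0.006], [0, 0, 0], 1],
    [[0, 0, -0.006], [0, 0, 0], 1],
    [[0, 0, -0.006], [0, 0, 0], 0.7],
    [[0, 0, -0.006], [0, 0, 0], 0.6],
    [[0, 0, -0.006], [0, 0, 0], 0.5],
    [[0, 0, -0.006], [0, 0, 0], 0.3],
    [[0, 0, -0.006], [0, 0, 0], 0],
    [[0, 0, -0.006], [0, 0, 0], 0],
    [[0, 0, -0.006], [0, 0, 0], 0],
    [[0, 0, -0.006], [0, 0, 0], 0],
    [[0, 0, -0.006], [0, 0, 0], 0]
  ]
}}

```text
clock: 14.05
tcp_pos: [0.4572, -0.0207, 0.0707]
eef_rot: [-0.0, 1.0, 0.005, 0.0]
wrist_force: [-0.7, -0.5, -0.0]
width: 0.977
finger_force: 0.0
```

>>> {"method": "move_arm", "body": {
  "rows": [
    [[0, 0, 0], [0, 0, 0], 0],
    [[0, 0, 0], [0, 0, 0], 0],
    [[0, 0, 0], [0, 0, 0], 0],
    [[0, 0, 0.03], [0, 0, 0], 0],
    [[0, 0, 0.07], [0, 0, 0], 0],
    [[0, 0, 0.13], [0, 0, 0], 0],
    [[0, 0, 0.2], [0, 0, 0], 0],
    [[0, 0, 0.27], [0, 0, 0], 0],
    [[0, 0, 0.35], [0, 0, 0], 0],
    [[0, 0, 0.4], [0, 0, 0], 0],
    [[0, 0, 0.4], [0, 0, 0], 0]
  ]
}}

```text
clock: 15.15
tcp_pos: [0.459, -0.0208, 0.2341]
eef_rot: [0.0, 1.0, 0.005, 0.003]
wrist_force: [-0.2, -0.2, -0.3]
width: 0.997
finger_force: 0.0
```

Run:
```python
from h import *
v=cap('wrist'); s=cap('scene')
p=proj(s,(.458,-.019,.06)).astype(int)
c=s[0][p[1]-45:p[1]+45,p[0]-60:p[0]+60]
o=np.hstack([cv2.resize(v[0],(400,300)),cv2.resize(c,(400,300))])
cv2.imwrite('pics/g6.png',o[:,:,::-1])
```

```text
(no output)
```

View pics/g6.png

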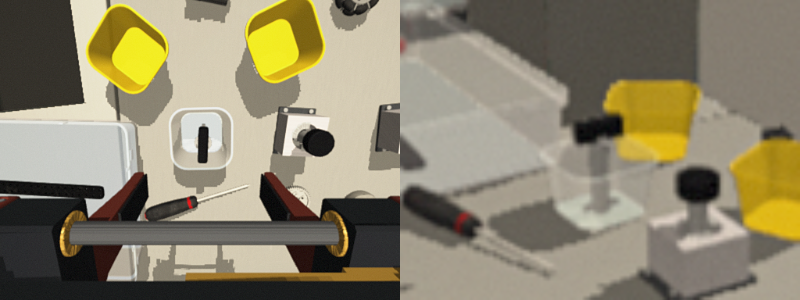

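The pin stands upright in the middle of the cup, with its bar at (203,145) in the left view. The cup is level and the gripper is clear above it.

```bash
python3 -c "
from h import *
print(ctrl.finish_job())"
```

```text
the job is handed in; nothing more can be done
None
```

The T-handle pin was twisted out of its block and now stands foot first in the upright, empty clear cup; the gripper has let go and is clear, and the job was handed in at about 15 s (no verdict was returned).

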